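Fetch the power bank from the bifold charging cupboard

TASK

Pull the charging cupboard's bifold door by its bar handle until both panels are folded fully open, and leave it open. Then take the upright power bank out over the front lip and set it down, without dropping it, standing upright in the empty compartment of the steel key tray. Let go of it and leave everything else where it stands.

Things in the scene. Friction and masses are not known exactly. Their poses are not given: they have to be found in the camera images.
- shelf: Fixed two-tier bamboo unit, 356 mm wide, 150 mm deep; its lower tier is a cupboard with a bifold door in front and an open back. Origin: on the table, middle of the door line (closed door's inner face). x points into the cupboard, away from the robot, y left, z up. Cupboard floor 22 mm above the table; opening 330 mm wide (y -165 to 165).
- lip (a point): Middle of the top edge of the low lip along the cupboard floor's front: 34 mm above the table (12 mm above the cupboard floor), 10 mm thick, 9 mm behind the door line. Things must be lifted over it.
- tier_edge (a point): Middle of the front edge of the slatted upper tier, 10 mm in front of the door line, 313 mm above the table. The tier is the cupboard's roof (lowest parts, with the track, 297 mm above the table; top 320 mm), so a tool must lean forward to reach in under it.
- door (a joint): Angle of the left panel about its upright hinge at the left jamb: 0 closed, 1.4 rad fully open (stop). Both panels: 165 mm wide, 12 mm thick, 36 to 297 mm above the table. As the left one swings towards the robot the right one folds onto it, its far end sliding left along the track; open, both stand out 165 mm towards the robot at the left jamb. 1 to 2 N moves it; it stays where left.
- hinge (a point): Point on the upright hinge axis of the left panel, at the left jamb (165 mm left of the shelf's origin along its y), 165 mm above the table; does not move.
- pull (a point): Steel bar handle on the left panel: an upright round bar 12 mm thick, 96 mm tall, joined to the panel at both ends. This point: the bar's middle, 165 mm above the table, 43 mm in front of the panel's outer face (55 mm from the door line), 132 mm from the hinge along the panel. x points from bar to panel, z up; it turns with the panel (clockwise from above as it opens).
- bank_mid (a point): Middle of the power bank: an upright loose rounded block, plain grey, 50 mm along its x, 38 mm along its y, 105 mm tall (z), 0.2 to 0.4 kg, standing on the cupboard floor behind the door, its middle about 45 to 65 mm behind the door line. Taller than the charger block that stands near it.
- tray_free (a point): Centre of the floor of the tray's empty compartment (4 mm above the table). The steel key tray is fixed, 150 mm (x) by 230 mm (y), 25 mm high, 4 mm walls, split by a wall into two compartments of about 142 by 109 mm; this is the one to the left (+y), the other holds keys. x and y along the tray's sides.
- tray: The steel key tray; origin under its centre, axes as for the free compartment.
- charger: White charger block, 55 x 55 x 30 mm with two prongs up, on the cupboard floor behind and to the left of the power bank; leave alone. Origin at its underside.
- vase: White ceramic vase, 72 mm across, 115 mm tall, on the upper tier; leave alone. Origin at its underside.
- tablet: Tablet on a white stand, about 170 mm wide and 120 mm tall, on the upper tier; leave alone. Origin at its underside.
- earbuds: White rounded earbud case, 50 x 62 x 24 mm, on the table in front of the cupboard, between it and the robot; leave alone. Origin at its underside.
- glasses_case: Black glasses case, 70 x 165 x 45 mm, on the table at the left; leave alone. Origin at its underside.

How it is judged:
By the outcome, as a careful person would: the job done as asked, in the order asked, and still so for the second after the job is handed in, with the robot touching nothing.
It also fails if it takes over 58 s, if anything falls off the work surface, if the arm or the gripper's body presses on something with over 40 N, if the wrist force passes 120 N, or if a joint passes its speed limit or range.

ROBOT

A 7-joint arm with a two-finger parallel gripper is mounted at the origin on the work surface. World frame = base frame: x ahead of the robot, y to its left, z up, the work surface at z = 0. Lengths are in m, angles in rad, forces in N, time in s.
With the tool pointing down it reaches from about 0.425 to 0.875 m from the base axis. Payload 4.7 kg.
Tool frame: the origin (TCP) lies at the very end of the fingers, on their centre line; the grasp point (between the pads) lies 19 mm behind it; z points along the fingers, y is the line along which they close (so a half turn about z gives the same grasp; the last joint's range is limited). The gripper opens to 87 mm and grips with 3 to 60 N. Pads are 19 mm wide; open, the fingers measure 117 mm over their backs; the gripper's body (75 mm by 190 mm) begins 51 mm behind the grasp point.
Start: joints at [1.247, 0.321, -0.07, 1.45, 0.023, 1.371, -0.057], TCP at [0.215, -0.613, 0.223] pointing down, gripper open.
Joint ranges: [-2.86, 2.86], [-0.3, 2.09], [-1.38, 1.24], [0.06, 2.45], [-1.56, 4.7], [0.09, 2.05], [-2.69, 2.69]. Speed limits (rad/s): [2.57, 2.57, 3.14, 3.14, 3.14, 3.14, 3.14].

INTERFACE

Orientations are given as a rotation vector (axis times angle).
In Python, from bench import ctrl, imaging, ticket gives the robot as it stands.
- The arm moves only by the tool jog_arm, never from a script. Its argument "rows" is text: rows parted by semicolons, each of 7 numbers parted by spaces: the shift along the tool's x, y, z in cm, then the turn, a rotation vector about the tool's x, y, z in rad, then the closure, from -1 (fully open) to 1 (shut), so that 0 is half open. A call has 1 to 5 rows; each row shifts and turns the commanded pose from where the row before left it, along the tool's axes as they then stand; what a row does not reach is not made up. A row lasts 1/8 s, in which the tool goes at most 62.5 mm and 10.7 degrees, less where a joint would pass 70% of its speed; a pose out of reach is approached as far as the arm can. A call with a gripper value outside its range is refused whole. The fingers move at their own pace and stop on an object; "force" is the grip in N (left out, the last holds). Time passes only in rows, so rows that do not move let the fingers close. It gives the time, the measured TCP pose, the force, the opening and the grip force at its end, in the units of the state.
- ctrl.get_state(): the state, without advancing time (a new reading comes with each control period).
- imaging.get_image(name): name is "scene" or "top" or "wrist"; returns a dict with "img" (384x512x3 uint8, blue, green, red), "vertical_fov" (degrees; the focal length in pixels is half the picture's height over the tangent of half this angle, whatever the lens; pixels are square), "cx", "cy" (the principal point, pixels), "origin" and "orientation" of the camera in the world. Camera axes: x right, y down, z forward; pixel columns grow to the right and rows downward; lengths in m; the calibration is good to about 2 mm. A picture is of the moment at which its call begins. There is no depth.
- ticket.close_job(): hands the job in; it is judged then, once.
The state is a dict: "time": time; "joint_positions": joint angles; "qd": joint speeds; "joint_torque": joint torques, N m; "position": TCP position; "tool_rot": TCP orientation; "ft_force": force on the tool from outside, world axes, zero at the start; "torque": the same for the moment, N m; "grip_width": opening from 0.0 (shut) to 1.0 (fully open); "grip_force": force on a finger pad.
Only numpy, scipy, OpenCV 4.12 (cv2) and the standard library are available. Lean on these libraries where they do the work, as an engineer would, in place of code of your own. Each camera call takes 0.05 s, during which the arm holds its last target. There are 200 camera calls.

## Working session

There is one attempt and no reset: what is moved stays moved. The work goes in short steps, Python scripts to look and compute and a tool call to move; the robot and the scene stay as the last step left them, time stands still between calls to the robot, and variables do not carry over. Pictures are saved under pics/ and viewed, at most 10 in all, crops included, and the job is handed in when it is done.

Besides the shell and the picture viewer there is one more tool, called after "Emit:" as a command line: name --argument value ..., lists and objects as JSON in quotes. jog_arm: Moves the arm, as the interface text tells. Its arguments: {"type":"object","properties":{"rows":{"type":"string"},"force":{"type":"number"}},"required":["rows"]}

```bash
mkdir -p pics; ls; cat > h.py <<'E'
import numpy as np,cv2
from scipy.spatial.transform import Rotation as R
from bench import ctrl,imaging,ticket
def cam(n):
    d=imaging.get_image(n); o=np.array(d["orientation"],float)
    d["R"]=R.from_rotvec(o).as_matrix() if o.size==3 else (o if o.shape==(3,3) else R.from_quat(o).as_matrix())
    d["f"]=192/np.tan(np.radians(d["vertical_fov"])/2); d["o"]=np.array(d["origin"]); return d
def ray(d,u,v):
    r=d["R"]@np.array([(u-d["cx"])/d["f"],(v-d["cy"])/d["f"],1]); return r/np.linalg.norm(r)
def onz(d,u,v,z):
    r=ray(d,u,v); return d["o"]+r*(z-d["o"][2])/r[2]
def proj(d,p):
    c=d["R"].T@(np.array(p)-d["o"]); return d["f"]*c[:2]/c[2]+[d["cx"],d["cy"]]
def tri(a,ua,b,ub):
    ra,rb=ray(a,*ua),ray(b,*ub); t=np.linalg.lstsq(np.c_[ra,-rb],b["o"]-a["o"],rcond=None)[0]
    p,q=a["o"]+ra*t[0],b["o"]+rb*t[1]; return (p+q)/2,np.linalg.norm(p-q)
E
python3 - <<'E'
from h import *
ims=[]
for n in("scene","top"):
    d=cam(n); print(n,d["o"],d["orientation"],d["f"],d["cx"],d["cy"]); cv2.imwrite(f"pics/{n}0.png",cv2.resize(d["img"],(800,600)))
print(ctrl.get_state())
E
```

```text
pics
scene [0.9281032  0.13473427 1.24028761] [-1.78621382 -2.32086976  0.35736753] 393.6785783585504 255.9004055178438 187.9376479119456
top [0.35799144 0.03525934 1.46803287] [-2.16398743  2.09719107 -0.21058234] 453.9751688068835 257.20661103059746 191.74302474875017
{'time': 0.1, 'joint_positions': array([ 1.24710944,  0.32175586, -0.07007372,  1.45156586,  0.02258869,
        1.37078754, -0.05691793]), 'qd': array([-0.0001926 ,  0.00044365,  0.00068272, -0.00234289,  0.00082099,
        0.00057116, -0.00118896]), 'joint_torque': array([ 1.41932554e-05, -4.92571127e+01, -4.05706661e-01, -3.13399887e+01,
       -6.41513988e-02,  3.95014929e-02,  9.19560262e-05]), 'position': array([ 0.21519643, -0.61281579,  0.2215598 ]), 'tool_rot': array([-3.09522779e+00, -5.27787708e-01,  5.88546432e-04]), 'ft_force': array([-0.67284217, -0.19213689, -0.10805667]), 'torque': array([-0.10144654,  0.01742911,  0.00538743]), 'grip_force': 0.0, 'grip_width': 0.99822864884581}
```

View pics/scene0.png

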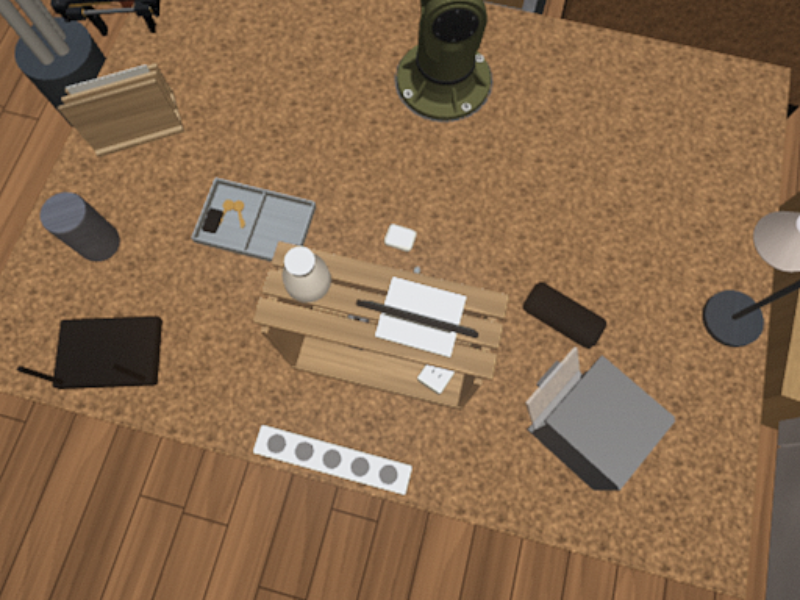

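View pics/top0.png

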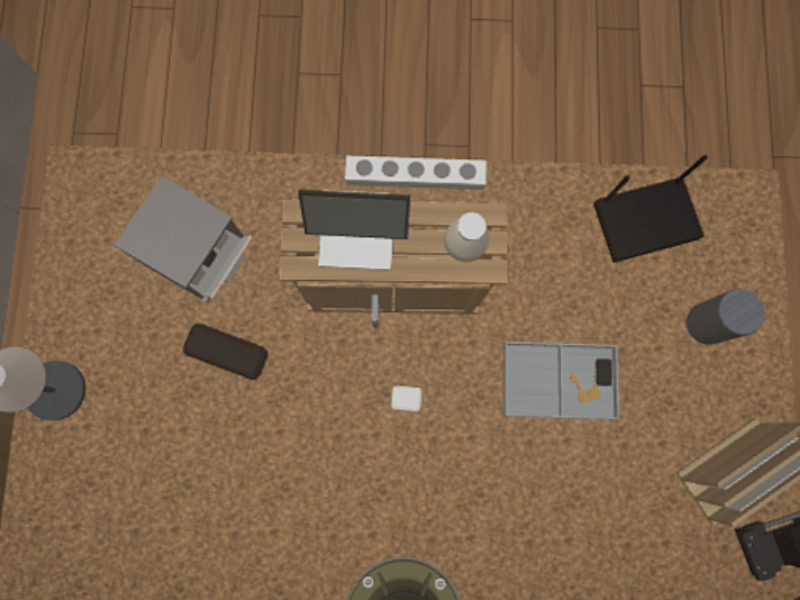

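The scene view shows the shelf with its closed door facing the robot. In the top view (800x600), the tier's front edge runs (280,280)–(507,282), the bar handle is at about (375,295–325), the tray spans (505,342)–(619,418) with its empty half on the left, and the earbuds are at (406,398). The glasses case is at (225,350).

```bash
python3 - <<'E'
from h import *
d=cam("top");s=800/512
P=lambda u,v,z:onz(d,u/s,v/s,z).round(4)
im=d["img"]
print("tier L/R",P(280,280,.32),P(507,282,.32)); 
print("back L/R",P(283,202,.32),P(507,206,.32))
print("bar top/bot",P(375,297,.213),P(375,325,.117))
for n,q in dict(a=(505,342),b=(618,345),c=(619,417),e=(505,417),m1=(560,344),m2=(560,417)).items(): print(n,P(*q,.025))
print("ear",P(406,398,.012),"glasses",[P(*q,.045) for q in((195,325),(268,352),(258,378),(185,350))])
c=im[165:220,170:340]; cv2.imwrite("pics/t1.png",cv2.resize(c,None,fx=4.7,fy=4.7,interpolation=cv2.INTER_CUBIC)[:600,:800])
E
```

```text
tier L/R [0.5982 0.2255 0.32  ] [ 0.6073 -0.1499  0.32  ]
back L/R [0.7325 0.2286 0.32  ] [ 0.7387 -0.1495  0.32  ]
bar top/bot [0.595  0.0708 0.213 ] [0.5583 0.0715 0.117 ]
a [ 0.5454 -0.1937  0.025 ]
b [ 0.5466 -0.4264  0.025 ]
c [ 0.4004 -0.4246  0.025 ]
e [ 0.3935 -0.1942  0.025 ]
m1 [ 0.5448 -0.3069  0.025 ]
m2 [ 0.3968 -0.3052  0.025 ]
ear [0.4259 0.0058 0.012 ] glasses [array([0.5573, 0.4363, 0.045 ]), array([0.5074, 0.286 , 0.045 ]), array([0.4548, 0.3025, 0.045 ]), array([0.5061, 0.4521, 0.045 ])]
```

View pics/t1.png

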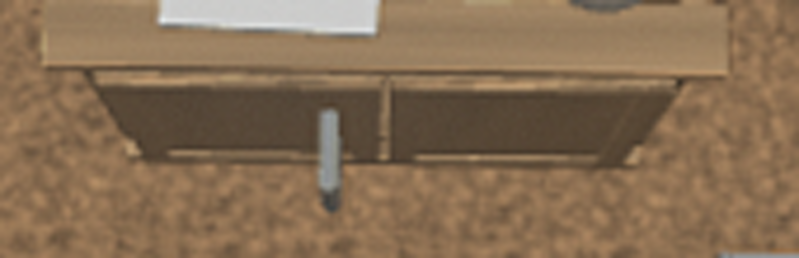

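The crop (4.7x, offset 170,165) shows the tier's front edge from (42,67) to (727,75). The bar runs from (328,110) to (331,205), and the panels' bottom edge from (140,160) to (632,166), with the panel joint at x≈387.

```bash
python3 - <<'E'
from h import *
d=cam("top")
P=lambda u,v,z:onz(d,170+u/4.7,165+v/4.7,z)
a,b=P(42,67,.31),P(727,75,.31); print("tier",a,b,np.linalg.norm(a-b))
e,f=P(140,160,.036),P(632,166,.036); print("bottom",e,f,np.linalg.norm(e-f))
print("seam",P(383,80,.297),P(386,160,.036)); print("bar",P(329.5,157,.165),P(328,110,.213),P(331,208,.117))
for yaw in(np.arctan2(*( (a-b)[:2]))*-1,):pass
# shelf frame
for p,q,off in((a,b,-.010),(e,f,-.012)):
    y=(p-q)[:2];y/=np.linalg.norm(y);x=np.array([y[1],-y[0]]);o=(p+q)[:2]/2-off*x
    print("yaw",np.arctan2(x[1],x[0]),"origin",o,"pull",o+x*-.055+y*.033,"hinge",o+y*.165)
# ear, tray via contours
im=d["img"];hsv=cv2.cvtColor(im,cv2.COLOR_BGR2HSV)
m=((hsv[...,1]<60)&(hsv[...,2]>60)).astype(np.uint8)
for c in cv2.findContours(m,cv2.RETR_EXTERNAL,cv2.CHAIN_APPROX_SIMPLE)[0]:
    (x,y),wh,an=cv2.minAreaRect(c)
    if cv2.contourArea(c)>150 and 200<y<290: print((x,y),wh,an,onz(d,x,y,.025), [onz(d,*k,.025)[:2].round(3) for k in cv2.boxPoints(((x,y),wh,an))])
E
```

```text
tier [0.60008063 0.22779835 0.31      ] [ 0.6081814  -0.15204588  0.31      ] 0.3799305968232866
bottom [0.59507779 0.20303626 0.036     ] [ 0.60183501 -0.13166166  0.036     ] 0.33476612008163487
seam [0.60170489 0.03901337 0.297     ] [0.60051995 0.03602029 0.036     ]
bar [0.57941604 0.07097474 0.165     ] [0.59975886 0.07160576 0.213     ] [0.55456087 0.0701172  0.117     ]
yaw 0.021323323596611113 origin [0.61412874 0.03808945] pull [0.55843763 0.06990926] hinge [0.61061066 0.20305194]
yaw 0.020186295151611435 origin [0.61045396 0.03592952] pull [0.55479906 0.06781262] hinge [0.60712344 0.2008959 ]
(259.67694091796875, 254.58465576171875) (19.597488403320312, 15.628376007080078) 7.125016689300537 [0.42567387 0.00657051 0.025     ] [array([0.404, 0.04 ]), array([0.453, 0.035]), array([ 0.447, -0.027]), array([ 0.399, -0.022])]
(24.442310333251953, 245.78846740722656) (56.87368392944336, 41.772735595703125) 11.309932708740234 [0.43042957 0.74535993 0.025     ] [array([0.381, 0.839]), array([0.51, 0.83]), array([0.48 , 0.651]), array([0.352, 0.662])]
(359.17572021484375, 243.20228576660156) (75.05645751953125, 47.76594924926758) 1.7357046604156494 [ 0.47121285 -0.30852744  0.025     ] [array([ 0.396, -0.187]), array([ 0.547, -0.191]), array([ 0.548, -0.433]), array([ 0.396, -0.424])]
(463.8655090332031, 200.11676025390625) (29.425031661987305, 50.44291305541992) 85.91438293457031 [ 0.62123262 -0.65104248  0.025     ] [array([ 0.661, -0.567]), array([ 0.679, -0.733]), array([ 0.582, -0.734]), array([ 0.565, -0.57 ])]
```

```bash
cat >> h.py <<'E'
def Rt(yaw,lean): return R.from_euler('z',yaw)*R.from_rotvec([np.pi,0,0])*R.from_euler('y',lean)
def state():
    s=ctrl.get_state(); return np.array(s["position"]),R.from_rotvec(s["tool_rot"]),s
def rows(wps,g=-1,start=None):
    "wps: list of (tcp,Rotation,nrows); prints rows and returns end pose"
    p,r,_=state() if start is None else (*start,0)
    for q,rt,n in wps:
        q=np.array(q,float); dr=(r.inv()*rt).as_rotvec()/n; st=(q-p)/n; out=[]
        for i in range(n):
            a=r.inv().apply(st)*100; out.append(" ".join(f"{v:.2f}" for v in a)+" "+" ".join(f"{v:.3f}" for v in dr)+f" {g:g}")
            r=r*R.from_rotvec(dr); p=p+st
        print(f"-> {q.round(3)} step {np.linalg.norm(st)*1000:.0f}mm {np.degrees(np.linalg.norm(dr)):.1f}deg")
        for i in range(0,n,5): print("   ","; ".join(out[i:i+5]))
    return p,r
E
python3 - <<'E'
from h import *
p,r,s=state(); M=r.as_matrix(); print(M.round(3))
e=rows([([.44,-.35,.27],Rt(.25,0),8),([.50,-.05,.28],Rt(.05,.2),7),([.501,.069,.224],Rt(.02,.75),5)])
E
```

```text
[[ 0.943  0.331 -0.001]
 [ 0.331 -0.943  0.001]
 [-0.    -0.001 -1.   ]]
-> [ 0.44 -0.35  0.27] step 44mm 0.6deg
    3.74 -2.17 -0.60 -0.000 0.000 0.011 -1; 3.72 -2.21 -0.60 -0.000 0.000 0.011 -1; 3.69 -2.25 -0.60 -0.000 0.000 0.011 -1; 3.67 -2.29 -0.60 -0.000 0.000 0.011 -1; 3.64 -2.33 -0.60 -0.000 0.000 0.011 -1
    3.62 -2.37 -0.60 -0.000 0.000 0.011 -1; 3.59 -2.41 -0.60 -0.000 0.000 0.011 -1; 3.56 -2.45 -0.60 -0.000 0.000 0.011 -1
-> [ 0.5  -0.05  0.28] step 44mm 2.3deg
    1.89 -3.94 -0.14 -0.003 0.028 0.028 -1; 1.78 -3.99 -0.10 -0.003 0.028 0.028 -1; 1.67 -4.04 -0.06 -0.003 0.028 0.028 -1; 1.55 -4.09 -0.03 -0.003 0.028 0.028 -1; 1.44 -4.13 0.00 -0.003 0.028 0.028 -1
    1.32 -4.17 0.03 -0.003 0.028 0.028 -1; 1.20 -4.20 0.05 -0.003 0.028 0.028 -1
-> [0.501 0.069 0.224] step 26mm 6.3deg
    -0.09 -2.38 1.13 -0.003 0.110 0.005 -1; -0.22 -2.38 1.10 -0.003 0.110 0.005 -1; -0.35 -2.38 1.06 -0.003 0.110 0.005 -1; -0.48 -2.38 1.01 -0.003 0.110 0.005 -1; -0.60 -2.38 0.94 -0.003 0.110 0.005 -1
```

Emit:
jog_arm --rows "3.7 -2.2 -0.6 0 0 0.01 -1; 3.7 -2.2 -0.6 0 0 0.01 -1; 3.7 -2.3 -0.6 0 0 0.01 -1; 3.7 -2.3 -0.6 0 0 0.01 -1; 3.6 -2.3 -0.6 0 0 0.01 -1"

```text
time: 0.82
position: [0.3557, -0.4471, 0.2527]
tool_rot: [3.109, 0.45, -0.0]
ft_force: [0.3, 0.1, 0.6]
grip_width: 1.001
grip_force: 0.0
```

Emit:
jog_arm --rows "3.6 -2.4 -0.6 0 0 0.01 -1; 3.6 -2.4 -0.6 0 0 0.01 -1; 3.6 -2.4 -0.6 0 0 0.01 -1; 1.9 -3.9 -0.1 0 0.03 0.03 -1; 1.8 -4 -0.1 0 0.03 0.03 -1"

```text
time: 1.45
position: [0.4563, -0.2624, 0.2728]
tool_rot: [-3.117, -0.309, -0.094]
ft_force: [0.3, -0.0, -0.1]
grip_width: 1.004
grip_force: 0.0
```

Emit:
jog_arm --rows "1.7 -4 0 0 0.03 0.03 -1; 1.6 -4.1 0 0 0.03 0.03 -1; 1.4 -4.1 0 0 0.03 0.03 -1; 1.3 -4.2 0 0 0.03 0.03 -1; 1.2 -4.2 0 0 0.03 0.03 -1"

```text
time: 2.08
position: [0.4983, -0.0485, 0.283]
tool_rot: [-3.097, -0.071, -0.325]
ft_force: [1.0, -0.2, 0.8]
grip_width: 0.998
grip_force: 0.0
```

Emit:
jog_arm --rows "-0.1 -2.4 1.1 0 0.11 0 -1; -0.2 -2.4 1.1 0 0.11 0 -1; -0.4 -2.4 1.1 0 0.11 0 -1; -0.5 -2.4 1.0 0 0.11 0 -1; -0.6 -2.4 0.9 0 0.11 0 -1"

```text
time: 2.7
position: [0.5353, 0.0354, 0.2246]
tool_rot: [-2.998, -0.078, -0.809]
ft_force: [-0.2, 2.7, 1.0]
grip_width: 1.0
grip_force: 0.0
```

```bash
python3 - <<'E'
from h import *
d=cam("wrist"); cv2.imwrite("pics/w1.png",cv2.resize(d["img"],(800,600)))
p,r,s=state(); print(p,r.as_matrix().round(3),s["joint_positions"].round(2)); s=800/512
print("cam",d["o"]); print("pred bar top/mid/bot",[ (proj(d,[.5565,.069,z])*s).round(0) for z in(.213,.165,.117)])
E
```

```text
[0.53184496 0.03805297 0.21778257] [[ 0.867  0.06   0.495]
 [ 0.046 -0.998  0.041]
 [ 0.496 -0.013 -0.868]] [ 0.22 -0.3  -0.3   2.18 -0.12  0.74 -1.53]
cam [0.513008   0.03102335 0.40006175]
pred bar top/mid/bot [array([327., 320.]), array([344., 344.]), array([356., 360.])]
```

View pics/w1.png

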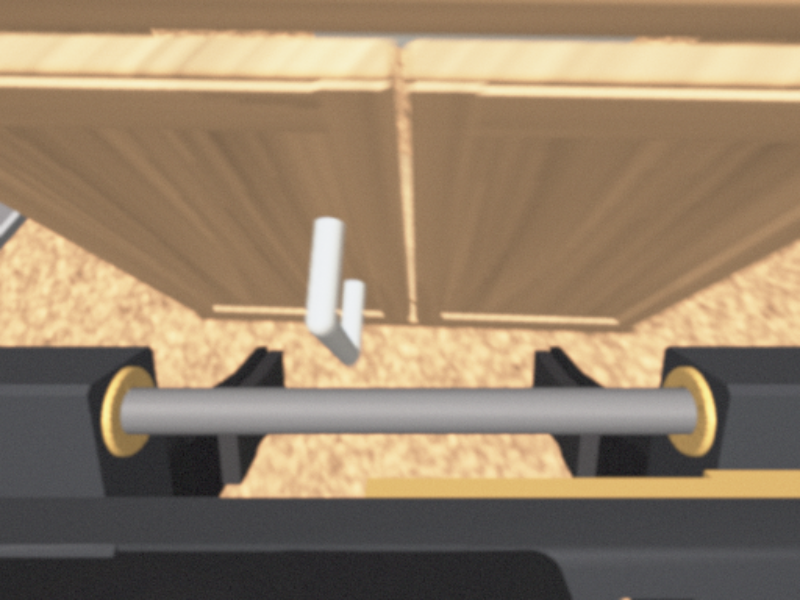

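The bar's front end is at (320,325) at the top and (348,355) at the bottom, both between the fingers. The prediction was about 7 px to the right, so the bar's y is about 0.071. Lean is limited to about 0.5 here because j2 is at its stop.

```bash
python3 - <<'E'
from h import *
e=rows([([.517,.071,.236],Rt(.03,.5),3),([.565,.071,.148],Rt(.03,.5),4)])
E
```

```text
-> [0.517 0.071 0.236] step 13mm 0.7deg
    -0.08 -1.13 -0.73 -0.009 -0.006 0.007 -1; -0.09 -1.13 -0.74 -0.009 -0.006 0.007 -1; -0.10 -1.12 -0.75 -0.009 -0.006 0.007 -1
-> [0.565 0.071 0.148] step 25mm 0.0deg
    -0.00 0.04 2.51 0.000 -0.000 -0.000 -1; -0.00 0.04 2.51 0.000 -0.000 -0.000 -1; -0.00 0.04 2.51 0.000 -0.000 -0.000 -1; -0.00 0.04 2.51 0.000 -0.000 -0.000 -1
```

Emit:
jog_arm --rows "-0.1 -1.1 -0.7 -0.01 0 0.01 -1; -0.1 -1.1 -0.7 -0.01 0 0.01 -1; -0.1 -1.1 -0.8 -0.01 0 0.01 -1; 0 0 0 0 0 0 -1; 0 0 0 0 0 0 -1"

```text
time: 3.38
position: [0.5306, 0.057, 0.2365]
tool_rot: [3.036, -0.007, 0.795]
ft_force: [-0.3, -0.3, 0.3]
grip_width: 1.003
grip_force: 0.0
```

```bash
python3 - <<'E'
from h import *
p,r,s=state(); print(p,r.as_matrix().round(3),s["joint_positions"].round(2))
e=rows([([.565,.071,.148],Rt(.03,.5),5)])
E
```

```text
[0.53059597 0.05697324 0.2364868 ] [[ 0.872 -0.005  0.49 ]
 [-0.003 -1.    -0.004]
 [ 0.49   0.002 -0.872]] [-0.05 -0.3  -0.15  2.14  0.09  0.8  -1.83]
-> [0.565 0.071 0.148] step 19mm 0.4deg
    -0.27 -0.29 1.88 0.004 -0.002 -0.006 -1; -0.26 -0.28 1.88 0.004 -0.002 -0.006 -1; -0.26 -0.28 1.88 0.004 -0.002 -0.006 -1; -0.25 -0.27 1.88 0.004 -0.002 -0.006 -1; -0.24 -0.27 1.89 0.004 -0.002 -0.006 -1
```

```bash
cat >> h.py <<'E'
def Rf(yaw,lean): return Rt(yaw+np.pi,-lean)
YAW=.0205; Ys=R.from_euler('z',YAW)
H=np.array([.612,.037,0])+Ys.apply([0,.165,0])
def pull(t): return H+Ys.apply([-.132*np.sin(t)-.055*np.cos(t),-.132*np.cos(t)+.055*np.sin(t),.165])+[0,.0015,0]
def bar(t,lean,dz=.01,dyaw=0): # tcp & rot for flipped grasp, tool following the door
    r=Rf(YAW-t+dyaw,lean); return pull(t)+[0,0,dz]+r.apply([0,0,.019]),r
E
python3 - <<'E'
from h import *
print(pull(0),pull(1.4))
e=rows([([.48,.04,.30],Rt(0,0.1),5)])
e=rows([([.48,.04,.30],Rt(-2.99*0+1.0,0.05),1),([.48,.04,.30],Rt(2.1,0),1),([.48,.04,.30],Rf(0,.1),1)],start=e)
p,r=bar(0,.25); 
back=p-r.apply([0,0,.1]); e=rows([(back,r,3),(p,r,4)],start=e); print(p,back)
E
```

```text
[0.5563351  0.07036565 0.165     ] [0.46856836 0.23236466 0.165     ]
-> [0.48 0.04 0.3 ] step 17mm 4.7deg
    -0.26 0.35 -1.60 0.001 -0.082 -0.001 -1; -0.39 0.35 -1.58 0.001 -0.082 -0.001 -1; -0.52 0.34 -1.54 0.001 -0.082 -0.001 -1; -0.64 0.34 -1.49 0.001 -0.082 -0.001 -1; -0.76 0.34 -1.43 0.001 -0.082 -0.001 -1
-> [0.48 0.04 0.3 ] step 0mm 57.4deg
    -0.00 0.00 -0.00 0.075 -0.046 -0.997 -1
-> [0.48 0.04 0.3 ] step 0mm 63.1deg
    0.00 0.00 0.00 0.027 -0.045 -1.100 -1
-> [0.48 0.04 0.3 ] step 0mm 59.9deg
    0.00 0.00 0.00 -0.052 -0.091 -1.041 -1
-> [0.536 0.07  0.253] step 26mm 2.9deg
    -1.71 1.00 1.73 -0.001 -0.050 -0.007 -1; -1.63 0.99 1.81 -0.001 -0.050 -0.007 -1; -1.54 0.97 1.90 -0.001 -0.050 -0.007 -1
-> [0.561 0.07  0.157] step 25mm 0.0deg
    -0.00 -0.00 2.50 0.000 0.000 0.000 -1; -0.00 -0.00 2.50 0.000 0.000 0.000 -1; -0.00 -0.00 2.50 0.000 0.000 0.000 -1; -0.00 -0.00 2.50 0.000 0.000 0.000 -1
[0.56103479 0.070462   0.15659066] [0.53629959 0.06995486 0.25348191]
```

Emit:
jog_arm --rows "-0.3 0.3 -1.6 0 -0.1 0 -1; -0.4 0.3 -1.6 0 -0.1 0 -1; -0.5 0.3 -1.5 0 -0.1 0 -1; -0.7 0.3 -1.5 0 -0.1 0 -1; -0.8 0.3 -1.4 0 -0.1 0 -1"

```text
time: 4.0
position: [0.481, 0.0421, 0.3017]
tool_rot: [3.141, -0.008, 0.015]
ft_force: [-0.2, 0.1, 0.3]
grip_width: 0.999
grip_force: 0.0
```

Emit:
jog_arm --rows "0 0 0 0 0 -0.18 -1; 0 0 0 0 0 -0.18 -1; 0 0 0 0 0 -0.18 -1; 0 0 0 0 0 -0.18 -1; 0 0 0 0 0 -0.18 -1"

```text
time: 4.62
position: [0.4812, 0.0422, 0.3008]
tool_rot: [2.823, 1.365, 0.017]
ft_force: [-0.2, 0.6, -0.3]
grip_width: 1.003
grip_force: 0.0
```

Emit:
jog_arm --rows "0 0 0 0 0 -0.18 -1; 0 0 0 0 0 -0.18 -1; 0 0 0 0 0 -0.18 -1; 0 0 0 0 0 -0.18 -1; 0 0 0 0 0 -0.18 -1"

```text
time: 5.25
position: [0.4812, 0.0421, 0.3008]
tool_rot: [1.946, 2.454, 0.011]
ft_force: [0.2, 0.3, -0.4]
grip_width: 1.0
grip_force: 0.0
```

Emit:
jog_arm --rows "0 0 0 0 0 -0.18 -1; 0 0 0 0 0 -0.18 -1; 0 0 0 0 0 -0.18 -1; 0 0 0 0 0 -0.18 -1; 0 0 0 0 0 -0.18 -1"

```text
time: 5.88
position: [0.4812, 0.0422, 0.3008]
tool_rot: [0.684, 3.054, 0.003]
ft_force: [-1.2, 0.9, 0.3]
grip_width: 0.999
grip_force: 0.0
```

Emit:
jog_arm --rows "0 0 0 0 0 -0.18 -1; 0 0 0 0 0 -0.18 -1; 0 0 0 0 0 0 -1"

```text
time: 6.25
position: [0.4812, 0.0424, 0.3009]
tool_rot: [0.138, 3.126, -0.001]
ft_force: [-0.2, 0.6, -0.3]
grip_width: 0.999
grip_force: 0.0
```

```bash
python3 - <<'E'
from h import *
q,rr,s=state(); print(q,rr.as_matrix().round(3),s["joint_positions"].round(2))
p,r=bar(0,.25); 
back=p-r.apply([0,0,.1]); e=rows([(back,r,5),(p,r,5)]); print(p,back)
E
```

```text
[0.48119199 0.04240516 0.30093293] [[-0.996  0.088  0.012]
 [ 0.088  0.996 -0.001]
 [-0.012  0.    -1.   ]] [-0.16 -0.07  0.01  1.73  0.    1.47  1.34]
-> [0.536 0.07  0.253] step 16mm 3.0deg
    -1.04 0.65 0.96 -0.003 -0.047 -0.022 -1; -1.00 0.62 1.01 -0.003 -0.047 -0.022 -1; -0.97 0.60 1.06 -0.003 -0.047 -0.022 -1; -0.93 0.57 1.11 -0.003 -0.047 -0.022 -1; -0.89 0.55 1.15 -0.003 -0.047 -0.022 -1
-> [0.561 0.07  0.157] step 20mm 0.0deg
    0.00 0.00 2.00 0.000 0.000 0.000 -1; 0.00 0.00 2.00 0.000 0.000 0.000 -1; 0.00 0.00 2.00 0.000 0.000 0.000 -1; 0.00 0.00 2.00 0.000 0.000 0.000 -1; 0.00 0.00 2.00 0.000 0.000 0.000 -1
[0.56103479 0.070462   0.15659066] [0.53629959 0.06995486 0.25348191]
```

Emit:
jog_arm --rows "-1 0.6 1 0 -0.05 -0.02 -1; -1 0.6 1 0 -0.05 -0.02 -1; -1 0.6 1.1 0 -0.05 -0.02 -1; -0.9 0.6 1.1 0 -0.05 -0.02 -1; -0.9 0.6 1.1 0 -0.05 -0.02 -1"

```text
time: 6.88
position: [0.5365, 0.0704, 0.2534]
tool_rot: [-0.017, 2.878, -0.016]
ft_force: [-1.3, 0.2, 0.1]
grip_width: 1.0
grip_force: 0.0
```

Emit:
jog_arm --rows "0 0 2 0 0 0 -1; 0 0 2 0 0 0 -1; 0 0 2 0 0 0 -1; 0 0 2 0 0 0 -1; 0 0 2 0 0 0 -1"

```text
time: 7.5
position: [0.5623, 0.0692, 0.1565]
tool_rot: [-0.016, 2.879, -0.016]
ft_force: [0.6, 0.5, 0.5]
grip_width: 1.003
grip_force: 0.0
```

```bash
python3 - <<'E'
from h import *
q,rr,s=state(); print(q,rr.as_matrix().round(3),s["joint_positions"].round(2),s["ft_force"])
p,r=bar(0,.25); print(p)
d=cam("wrist"); cv2.imwrite("pics/w2.png",cv2.resize(d["img"],(800,600)))
E
```

```text
[0.56226534 0.06917106 0.15647797] [[-0.966 -0.009  0.259]
 [-0.012  1.    -0.01 ]
 [-0.259 -0.013 -0.966]] [-0.19  0.   -0.02  1.98  0.08  0.91  1.33] [0.57074931 0.53041479 0.47094697]
[0.56103479 0.070462   0.15659066]
```

View pics/w2.png

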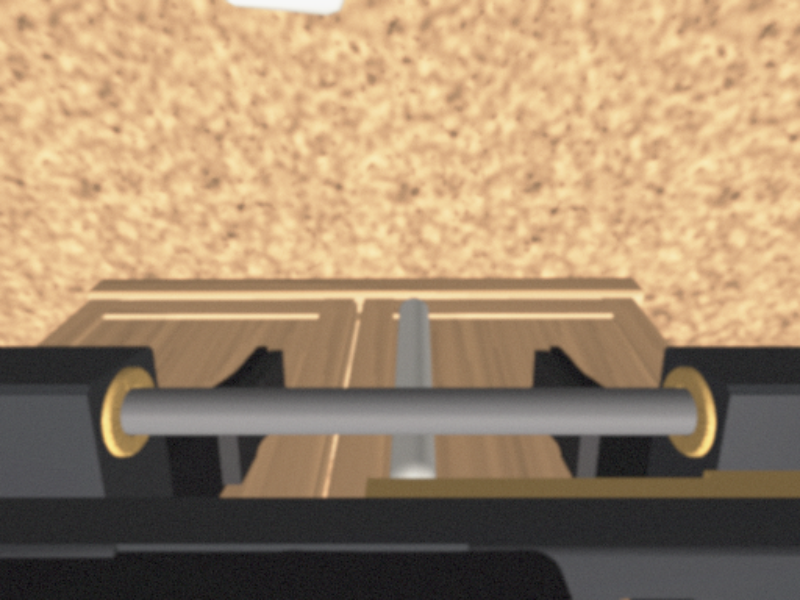

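The bar (x≈415) sits centred between the fingers, so I'm closing gently.

Emit:
jog_arm --rows "0 0 0 0 0 0 1; 0 0 0 0 0 0 1; 0 0 0 0 0 0 1; 0 0 0 0 0 0 1; 0 0 0 0 0 0 1" --force 15

```text
time: 8.18
position: [0.5623, 0.0702, 0.1577]
tool_rot: [-0.023, 2.878, -0.017]
ft_force: [-0.0, 0.0, -0.8]
grip_width: 0.514
grip_force: 0.0
```

```bash
python3 - <<'E'
from h import *
q,rr,s=state(); print(q,s["grip_width"]*87,s["ft_force"])
ts=np.arange(1,20)*.075
off=q-bar(0,.25)[0]; print(off)
w=[]
for t in ts:
    p,r=bar(t,.25-.09*t); w.append((p+off,r,1))
rows(w,1)
E
```

```text
[0.5623085  0.07016539 0.15768902] 44.750405242156276 [-0.00546884  0.00327897 -0.75435346]
[ 0.00127371 -0.00029661  0.00109835]
-> [0.552 0.074 0.158] step 11mm 4.2deg
    0.96 0.41 -0.26 0.004 0.020 0.070 1
-> [0.543 0.079 0.158] step 11mm 4.3deg
    0.96 0.42 -0.23 0.018 0.007 0.073 1
-> [0.533 0.084 0.158] step 11mm 4.3deg
    0.96 0.42 -0.23 0.017 0.007 0.073 1
-> [0.525 0.09  0.158] step 11mm 4.3deg
    0.96 0.42 -0.22 0.017 0.007 0.073 1
-> [0.516 0.097 0.158] step 11mm 4.3deg
    0.96 0.42 -0.22 0.016 0.007 0.073 1
-> [0.509 0.104 0.158] step 11mm 4.3deg
    0.96 0.42 -0.21 0.016 0.007 0.073 1
-> [0.501 0.112 0.157] step 11mm 4.3deg
    0.97 0.42 -0.20 0.015 0.007 0.073 1
-> [0.495 0.121 0.157] step 11mm 4.3deg
    0.97 0.42 -0.20 0.015 0.007 0.074 1
-> [0.489 0.13  0.157] step 11mm 4.3deg
    0.97 0.42 -0.19 0.014 0.007 0.074 1
-> [0.483 0.139 0.157] step 11mm 4.3deg
    0.97 0.42 -0.18 0.014 0.007 0.074 1
-> [0.479 0.149 0.157] step 11mm 4.3deg
    0.97 0.42 -0.18 0.013 0.007 0.074 1
-> [0.475 0.159 0.157] step 11mm 4.3deg
    0.97 0.43 -0.17 0.013 0.007 0.074 1
-> [0.472 0.169 0.157] step 11mm 4.3deg
    0.97 0.43 -0.16 0.012 0.007 0.074 1
-> [0.47  0.18  0.157] step 11mm 4.3deg
    0.97 0.43 -0.16 0.012 0.007 0.074 1
-> [0.469 0.19  0.157] step 11mm 4.3deg
    0.98 0.43 -0.15 0.011 0.007 0.074 1
-> [0.468 0.201 0.157] step 11mm 4.3deg
    0.98 0.43 -0.14 0.011 0.007 0.074 1
-> [0.468 0.212 0.157] step 11mm 4.3deg
    0.98 0.43 -0.14 0.010 0.007 0.074 1
-> [0.469 0.223 0.157] step 11mm 4.3deg
    0.98 0.43 -0.13 0.010 0.007 0.074 1
-> [0.471 0.233 0.157] step 11mm 4.3deg
    0.98 0.43 -0.12 0.009 0.007 0.074 1
```

Emit:
jog_arm --rows "0 0 0 0 0 0 1; 0 0 0 0 0 0 1; 0 0 0 0 0 0 1; 0 0 0 0 0 0 1; 0 0 0 0 0 0 1"

```text
time: 8.8
position: [0.5622, 0.0707, 0.1573]
tool_rot: [-0.023, 2.879, -0.015]
ft_force: [-0.6, 1.0, -1.1]
grip_width: 0.137
grip_force: 15.0
```

Emit:
jog_arm --rows "0.96 0.42 -0.25 0.01 0.01 0.07 1; 0.96 0.42 -0.24 0.02 0.01 0.073 1; 0.96 0.42 -0.23 0.017 0.007 0.073 1"

```text
time: 9.18
position: [0.534, 0.0841, 0.1572]
tool_rot: [0.303, 2.888, -0.045]
ft_force: [3.3, -0.4, -3.6]
grip_width: 0.134
grip_force: 15.0
```

Pulling as planned with low forces.

Emit:
jog_arm --rows "0.96 0.42 -0.22 0.017 0.007 0.073 1; 0.96 0.42 -0.22 0.016 0.007 0.073 1; 0.96 0.42 -0.21 0.016 0.007 0.073 1; 0.97 0.42 -0.2 0.015 0.007 0.073 1; 0.97 0.42 -0.2 0.015 0.007 0.074 1"

```text
time: 9.8
position: [0.4951, 0.1197, 0.157]
tool_rot: [0.848, 2.819, -0.093]
ft_force: [-0.7, -2.3, 1.3]
grip_width: 0.134
grip_force: 15.0
```

Emit:
jog_arm --rows "0.97 0.42 -0.19 0.014 0.007 0.074 1; 0.97 0.42 -0.18 0.014 0.007 0.074 1; 0.97 0.42 -0.18 0.013 0.007 0.074 1; 0.97 0.43 -0.17 0.013 0.007 0.074 1"

```text
time: 10.3
position: [0.475, 0.1576, 0.1567]
tool_rot: [1.276, 2.692, -0.117]
ft_force: [-3.9, -2.6, 4.4]
grip_width: 0.132
grip_force: 15.0
```

```bash
python3 - <<'E'
from h import *
q,rr,s=state(); print(q,s["joint_positions"].round(2),s["ft_force"],s["torque"])
off=np.array([.0013,-.0003,.0011]); p,r=bar(.9,.17);print(p+off)
w=[]
for t in np.arange(13,20)*.075:
    p,r=bar(t,.25-.09*t); w.append((p+off,r,1))
rows(w,1)
E
```

```text
[0.47496502 0.15756561 0.1567403 ] [-0.32  0.02 -0.18  1.94  0.2   1.15  0.1 ] [-3.86556217 -2.56695169  4.36571183] [-0.7792048   0.19883109 -0.21971874]
[0.4752071  0.15890714 0.15737389]
-> [0.472 0.169 0.157] step 12mm 4.1deg
    1.05 0.52 -0.25 0.009 0.016 0.068 1
-> [0.47  0.18  0.157] step 11mm 4.3deg
    0.97 0.43 -0.16 0.012 0.007 0.074 1
-> [0.469 0.19  0.157] step 11mm 4.3deg
    0.98 0.43 -0.15 0.011 0.007 0.074 1
-> [0.468 0.201 0.157] step 11mm 4.3deg
    0.98 0.43 -0.14 0.011 0.007 0.074 1
-> [0.468 0.212 0.157] step 11mm 4.3deg
    0.98 0.43 -0.14 0.010 0.007 0.074 1
-> [0.469 0.223 0.157] step 11mm 4.3deg
    0.98 0.43 -0.13 0.010 0.007 0.074 1
-> [0.471 0.233 0.157] step 11mm 4.3deg
    0.98 0.43 -0.12 0.009 0.007 0.074 1
```

Emit:
jog_arm --rows "0.97 0.43 -0.18 0.012 0.007 0.073 1; 0.97 0.43 -0.16 0.012 0.007 0.074 1; 0.98 0.43 -0.15 0.011 0.007 0.074 1; 0.98 0.43 -0.14 0.011 0.007 0.074 1"

```text
time: 10.8
position: [0.467, 0.2007, 0.1565]
tool_rot: [1.682, 2.503, -0.127]
ft_force: [-5.0, -1.9, 6.3]
grip_width: 0.134
grip_force: 15.0
```

Emit:
jog_arm --rows "0.98 0.43 -0.14 0.01 0.007 0.074 1; 0.98 0.43 -0.13 0.01 0.007 0.074 1; 0.98 0.43 -0.12 0.009 0.007 0.074 1"

```text
time: 11.18
position: [0.4693, 0.2314, 0.1562]
tool_rot: [1.966, 2.318, -0.131]
ft_force: [-10.9, -17.0, 14.0]
grip_width: 0.132
grip_force: 15.0
```

```bash
python3 - <<'E'
from h import *
q,rr,s=state(); print(q,s["joint_positions"].round(2),s["ft_force"],s["torque"],rr.as_matrix().round(2))
for n in("top",):
    d=cam(n); cv2.imwrite("pics/t2.png",cv2.resize(d["img"][120:300,140:380],(800,600)))
E
```

```text
[0.46934573 0.2313997  0.15622965] [-0.4   0.14 -0.21  1.81  0.16  1.25 -0.5 ] [-10.94900007 -17.01232672  13.95620718] [-3.74824683  2.14595415 -0.36425366] [[-0.16  0.99  0.02]
 [ 0.98  0.16 -0.13]
 [-0.13 -0.   -0.99]]
```

View pics/t2.png

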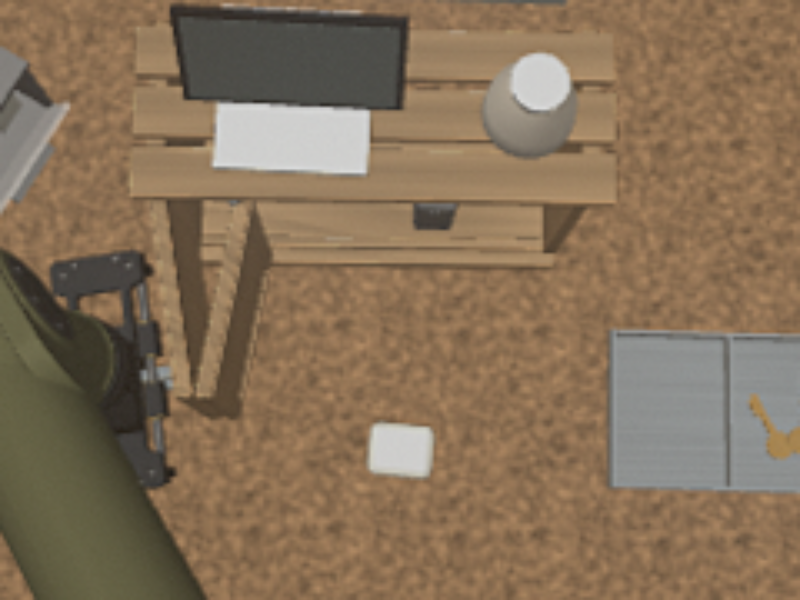

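Both panels are folded open at the left jamb and the wrist force shows the stop was reached. The bank's front face shows under the tier at crop (415–455, 205–229). I'm releasing the bar and retreating along the tool axis.

Emit:
jog_arm --rows "-0.2 0 0 0 0 0 0; 0 0 0 0 0 0 0; 0 0 0 0 0 0 0; 0 0 0 0 0 0 0; 0 0 0 0 0 0 0"

```text
time: 11.85
position: [0.4716, 0.2317, 0.1558]
tool_rot: [1.964, 2.321, -0.119]
ft_force: [-0.3, 0.7, 0.1]
grip_width: 0.487
grip_force: 0.0
```

```bash
python3 - <<'E'
from h import *
q,rr,s=state(); print(q,s["grip_width"],s["ft_force"])
d=cam("top"); S=3.3333
U=lambda u,v:(140+u/S,120+v/S)
for nm,z in(("low",.04),("mid",.08)):
  for u,v in((415,205),(455,205),(415,229),(455,229)): print(nm,onz(d,*U(u,v),z).round(3))
g=cv2.cvtColor(d["img"],cv2.COLOR_BGR2GRAY)[176:196,255:285]; print(g[::2])
# bank frame
e=rows([(q+rr.apply([.0,0,-.14]),rr,5)],0)
rows([([.45,.10,.30],Rf(-.9,.1),5),([.44,-.0,.29],Rf(-.1,.4),6)],start=e,g=-1)
E
```

```text
[0.47155588 0.23170639 0.15581754] 0.48672883126003663 [-0.29069189  0.67659649  0.14019657]
low [ 0.658 -0.002  0.04 ]
low [ 0.66 -0.04  0.04]
low [ 0.635 -0.003  0.04 ]
low [ 0.636 -0.041  0.04 ]
mid [ 0.65  -0.001  0.08 ]
mid [ 0.651 -0.038  0.08 ]
mid [ 0.627 -0.001  0.08 ]
mid [ 0.628 -0.039  0.08 ]
[[137 138 138 137 138 136 136 139 138 138 140 139 139 140 140 140 139 138
  140 137 141 139 140 140 139 140 140 139 140 140]
 [133 134 135 133 135 135 135 133 135 135 136 134 135 133 134 135 137 135
  137 137 138 136 136 137 138 137 137 139 138 140]
 [ 87  90  90  87  77  78  79  81  84  87  88  87  88  88  85  83  84  83
   86  85  89  88  87  89  90  90  90  93  95  94]
 [131 133 136 133 133 138 139 144 136  79  69  85  82  84  84  90  95  97
  102 103  99  92 114 139 135 136 136 135 136 138]
 [127 127 127 127 126 126 126 129 121  74  63  63  64  66  75  67  72  66
   62  63  62  95 136 130 132 130 134 134 134 135]
 [130 133 130 129 129 130 130 134 121  61  61  65  64  62  63  64  65  65
   61  60  79 120 129 128 126 129 130 130 128 131]
 [136 135 134 134 136 133 134 136 130 103  6
[... 532 characters left out ...]
000 0; 0.00 0.00 -2.80 -0.000 0.000 0.000 0; 0.00 0.00 -2.80 -0.000 0.000 0.000 0; 0.00 0.00 -2.80 -0.000 0.000 0.000 0; 0.00 0.00 -2.80 -0.000 0.000 0.000 0
-> [0.45 0.1  0.3 ] step 30mm 5.8deg
    -2.87 -0.85 0.25 -0.011 0.005 -0.100 -1; -2.77 -1.14 0.23 -0.011 0.005 -0.100 -1; -2.64 -1.41 0.20 -0.011 0.005 -0.100 -1; -2.49 -1.67 0.17 -0.011 0.005 -0.100 -1; -2.31 -1.91 0.14 -0.011 0.005 -0.100 -1
-> [ 0.44 -0.    0.29] step 17mm 8.1deg
    -1.18 -1.17 0.29 -0.033 -0.047 -0.130 -1; -1.00 -1.32 0.30 -0.033 -0.047 -0.130 -1; -0.81 -1.45 0.29 -0.033 -0.047 -0.130 -1; -0.60 -1.55 0.28 -0.033 -0.047 -0.130 -1; -0.38 -1.62 0.25 -0.033 -0.047 -0.130 -1
    -0.16 -1.66 0.21 -0.033 -0.047 -0.130 -1
```

The bank is at about (0.663, −0.02), with its 38 mm side along y. I'll retreat above the panels, then swing to a pre-grasp pose.

Emit:
jog_arm --rows "0 0 -3.8 0 0 0 0; 0 0 -3.8 0 0 0 0; 0 0 -3.8 0 0 0 0; 0 0 -3.8 0 0 0 0; 0 0 -3.8 0 0 0 0"

```text
time: 12.52
position: [0.4667, 0.2552, 0.3456]
tool_rot: [1.964, 2.321, -0.119]
ft_force: [0.0, -0.0, -0.1]
grip_width: 0.498
grip_force: 0.0
```

```bash
python3 - <<'E'
from h import *
q,rr,s=state(); print(q,s["joint_positions"].round(2),s["ft_force"])
e=rows([([.46,.06,.345],Rf(-.75,.1),6),([.50,-.02,.28],Rf(0.02,.35),6),([.575,-.02,.219],Rf(.02,.65),3)])
E
```

```text
[0.46671368 0.25520543 0.34559673] [-0.42  0.08 -0.22  1.5   0.13  1.62 -0.48] [ 0.01061979 -0.00583229 -0.14888927]
-> [0.46  0.06  0.345] step 33mm 6.3deg
    -3.16 -0.65 0.41 -0.012 0.004 -0.108 -1; -3.08 -0.99 0.39 -0.012 0.004 -0.108 -1; -2.95 -1.32 0.36 -0.012 0.004 -0.108 -1; -2.79 -1.64 0.33 -0.012 0.004 -0.108 -1; -2.60 -1.94 0.30 -0.012 0.004 -0.108 -1
    -2.38 -2.21 0.26 -0.012 0.004 -0.108 -1
-> [ 0.5  -0.02  0.28] step 18mm 7.7deg
    -1.28 -0.52 1.22 -0.029 -0.040 -0.125 -1; -1.16 -0.71 1.25 -0.029 -0.040 -0.125 -1; -1.01 -0.88 1.27 -0.029 -0.040 -0.125 -1; -0.83 -1.03 1.28 -0.029 -0.040 -0.125 -1; -0.65 -1.16 1.27 -0.029 -0.040 -0.125 -1
    -0.44 -1.27 1.26 -0.029 -0.040 -0.125 -1
-> [ 0.575 -0.02   0.219] step 32mm 5.7deg
    -1.65 -0.05 2.77 0.000 -0.100 0.000 -1; -1.37 -0.05 2.92 0.000 -0.100 0.000 -1; -1.07 -0.05 3.04 0.000 -0.100 0.000 -1
```

Emit:
jog_arm --rows "-3.2 -0.7 0.4 -0.01 0 -0.11 -1; -3.1 -1 0.4 -0.01 0 -0.11 -1; -3 -1.3 0.4 -0.01 0 -0.11 -1; -2.8 -1.6 0.3 -0.01 0 -0.11 -1; -2.6 -1.9 0.3 -0.01 0 -0.11 -1"

```text
time: 13.15
position: [0.4622, 0.0907, 0.3454]
tool_rot: [1.248, 2.765, -0.098]
ft_force: [0.3, -0.5, 0.4]
grip_width: 0.958
grip_force: 0.0
```

Emit:
jog_arm --rows "-2.4 -2.2 0.3 -0.01 0 -0.11 -1; -1.3 -0.5 1.2 -0.03 -0.04 -0.125 -1; -1.2 -0.7 1.2 -0.03 -0.04 -0.125 -1; -1 -0.9 1.2 -0.03 -0.04 -0.125 -1; -0.8 -1 1.3 -0.03 -0.04 -0.125 -1"

```text
time: 13.78
position: [0.4893, 0.0047, 0.3048]
tool_rot: [0.32, 2.844, -0.046]
ft_force: [0.0, 0.4, -0.6]
grip_width: 1.001
grip_force: 0.0
```

Emit:
jog_arm --rows "-0.7 -1.2 1.3 -0.03 -0.04 -0.125 -1; -0.4 -1.3 1.3 -0.03 -0.04 -0.125 -1; 0 0 0 0 0 0 -1"

```text
time: 14.15
position: [0.5018, -0.0245, 0.282]
tool_rot: [-0.037, 2.787, -0.024]
ft_force: [-1.1, 0.1, 0.7]
grip_width: 0.998
grip_force: 0.0
```

```bash
python3 - <<'E'
from h import *
q,rr,s=state(); print(q,rr.as_matrix().round(3),s["joint_positions"].round(2),s["ft_force"])
e=rows([([.575,-.02,.219],Rf(.02,.65),5)])
E
```

```text
[ 0.50182692 -0.02449412  0.28196029] [[-0.937 -0.023  0.347]
 [-0.029  1.    -0.012]
 [-0.347 -0.021 -0.938]] [-0.16 -0.3   0.11  2.    0.07  1.08  1.53] [-1.10282646  0.08121517  0.70244241]
-> [ 0.575 -0.02   0.219] step 19mm 3.4deg
    -0.94 0.08 1.69 -0.003 -0.059 0.002 -1; -0.84 0.08 1.74 -0.003 -0.059 0.002 -1; -0.73 0.08 1.79 -0.003 -0.059 0.002 -1; -0.62 0.07 1.83 -0.003 -0.059 0.002 -1; -0.52 0.07 1.86 -0.003 -0.059 0.002 -1
```

Emit:
jog_arm --rows "-0.9 0.1 1.7 0 -0.06 0 -1; -0.8 0.1 1.7 0 -0.06 0 -1; -0.7 0.1 1.8 0 -0.06 0 -1; -0.6 0.1 1.8 0 -0.06 0 -1; -0.5 0.1 1.9 0 -0.06 0 -1"

```text
time: 14.78
position: [0.576, -0.0158, 0.2211]
tool_rot: [-0.041, 2.481, -0.013]
ft_force: [-0.5, -0.1, -0.3]
grip_width: 1.005
grip_force: 0.0
```

Emit:
jog_arm --rows "0 0 0 0 0 0 -1"

```text
time: 14.9
position: [0.574, -0.0159, 0.2186]
tool_rot: [-0.043, 2.488, -0.014]
ft_force: [-0.6, 0.3, -0.4]
grip_width: 0.996
grip_force: 0.0
```

```bash
python3 - <<'E'
from h import *
q,rr,s=state(); print(q,rr.as_matrix().round(3),s["joint_positions"].round(2))
d=cam("wrist"); cv2.imwrite("pics/w3.png",cv2.resize(d["img"],(800,600)))
S=800/512; b=lambda x,y,z:(proj(d,np.array([.663,-.02,0])+Ys.apply([x,y,z]))*S).round(0)
print("pred top",[b(x,y,.127) for x,y in((-.025,.019),(-.025,-.019),(.025,-.019),(.025,.019))],"bot front",b(-.025,.019,.022),b(-.025,-.019,.022), "cam",d["o"])
E
```

```text
[ 0.5740355  -0.01592188  0.21858559] [[-0.793 -0.027  0.608]
 [-0.034  0.999  0.001]
 [-0.608 -0.02  -0.794]] [ 0.02 -0.28 -0.04  2.22  0.01  0.54  1.58]
pred top [array([434., 289.]), array([367., 288.]), array([371., 337.]), array([430., 338.])] bot front [432. 173.] [377. 172.] cam [ 0.42078692 -0.01780366  0.30642187]
```

View pics/w3.png

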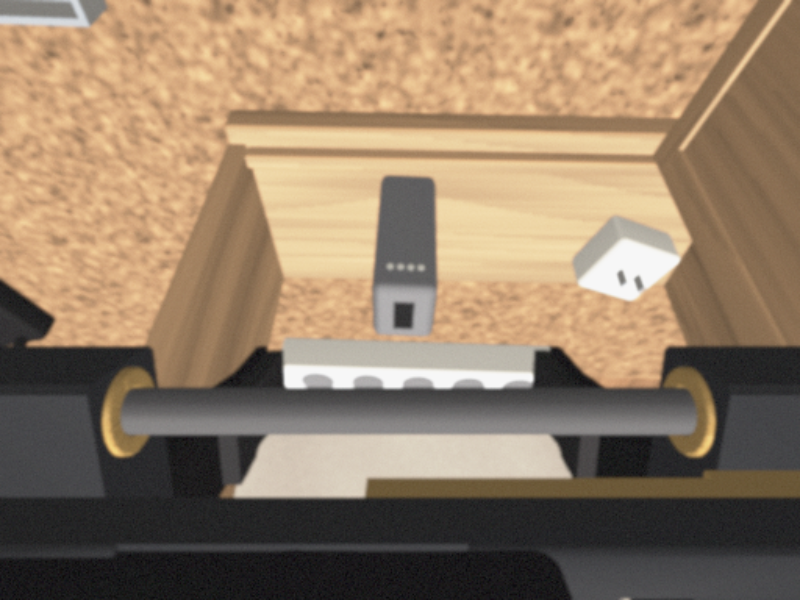

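The bank's top corners are at (373,281), (438,284), (433,336) and (375,332). That is within 6 px of the prediction, and the bank is centred between the fingers with its narrow side across. The charger is at (627,258), clear of the path.

```bash
python3 - <<'E'
from h import *
rows([([.6715,-.017,.088],Rf(.005,.65),9)])
E
```

```text
-> [ 0.672 -0.017  0.088] step 18mm 0.2deg
    0.04 -0.01 1.82 -0.000 0.001 0.003 -1; 0.04 -0.01 1.82 -0.000 0.001 0.003 -1; 0.04 -0.01 1.82 -0.000 0.001 0.003 -1; 0.04 -0.01 1.82 -0.000 0.001 0.003 -1; 0.04 -0.01 1.82 -0.000 0.001 0.003 -1
    0.04 -0.01 1.82 -0.000 0.001 0.003 -1; 0.04 -0.01 1.82 -0.000 0.001 0.003 -1; 0.04 -0.01 1.82 -0.000 0.001 0.003 -1; 0.03 -0.01 1.82 -0.000 0.001 0.003 -1
```

Emit:
jog_arm --rows "0 0 1.8 0 0 0 -1; 0 0 1.8 0 0 0 -1; 0 0 1.8 0 0 0 -1; 0 0 1.8 0 0 0 -1; 0.1 0 1.8 0 0 0 -1"

```text
time: 15.58
position: [0.631, -0.0166, 0.15]
tool_rot: [-0.042, 2.482, -0.014]
ft_force: [0.7, -0.6, -0.5]
grip_width: 1.003
grip_force: 0.0
```

Emit:
jog_arm --rows "0 0 1.8 0 0 0 -1; 0.1 0 1.8 0 0 0 -1; 0 0 1.8 0 0 0 -1; 0.1 0 1.8 0 0 0 -1; 0 0 0 0 0 0 -1"

```text
time: 16.2
position: [0.6725, -0.0168, 0.0902]
tool_rot: [-0.043, 2.485, -0.015]
ft_force: [-0.1, 0.2, -0.8]
grip_width: 1.002
grip_force: 0.0
```

Emit:
jog_arm --rows "0 0 0 0 0 0 1; 0 0 0 0 0 0 1; 0 0 0 0 0 0 1; 0 0 0 0 0 0 1; 0 0 0 0 0 0 1" --force 20

```text
time: 16.82
position: [0.6717, -0.0174, 0.0902]
tool_rot: [-0.043, 2.484, -0.015]
ft_force: [0.0, -0.3, -0.6]
grip_width: 0.514
grip_force: 0.0
```

Emit:
jog_arm --rows "0 0 0 0 0 0 1; 0 0 0 0 0 0 1; 0 0 0 0 0 0 1" --force 30

```text
time: 17.2
position: [0.6718, -0.0174, 0.0902]
tool_rot: [-0.043, 2.484, -0.015]
ft_force: [-0.1, -0.5, 0.6]
grip_width: 0.436
grip_force: 29.8
```

```bash
python3 - <<'E'
from h import *
q,rr,s=state(); print(q,rr.as_matrix().round(3),s["joint_positions"].round(2),s["ft_force"],s["grip_width"]*87)
e=rows([(q+[0,0,.04],rr,4)],1); e=rows([(e[0]+[-.1,0,.0],rr,5),],1,start=e)
E
```

```text
[ 0.67182484 -0.01738282  0.09016768] [[-0.791 -0.027  0.611]
 [-0.035  0.999 -0.   ]
 [-0.611 -0.022 -0.791]] [ 0.02  0.12 -0.04  2.16  0.08  0.21  1.51] [-0.10085249 -0.52543898  0.64388841] 37.90471466969768
-> [ 0.672 -0.017  0.13 ] step 10mm 0.0deg
    -0.61 -0.02 -0.79 0.000 0.000 0.000 1; -0.61 -0.02 -0.79 0.000 0.000 0.000 1; -0.61 -0.02 -0.79 0.000 0.000 0.000 1; -0.61 -0.02 -0.79 0.000 0.000 0.000 1
-> [ 0.572 -0.017  0.13 ] step 20mm 0.0deg
    1.58 0.05 -1.22 0.000 0.000 0.000 1; 1.58 0.05 -1.22 0.000 0.000 0.000 1; 1.58 0.05 -1.22 0.000 0.000 0.000 1; 1.58 0.05 -1.22 0.000 0.000 0.000 1; 1.58 0.05 -1.22 0.000 0.000 0.000 1
```

Gripped at 37.9 mm, which matches the bank's width. I'll lift 2.5 cm and then back out along the approach axis.

Emit:
jog_arm --rows "-0.5 0 -0.6 0 0 0 1; -0.5 0 -0.7 0 0 0 1; -0.5 0 -0.7 0 0 0 1; 0 0 0 0 0 0 1"

```text
time: 17.7
position: [0.6721, -0.0168, 0.1165]
tool_rot: [-0.043, 2.482, -0.015]
ft_force: [0.1, -0.6, -3.5]
grip_width: 0.433
grip_force: 29.8
```

Emit:
jog_arm --rows "0.3 0 -1.3 0 0 0 1; 0.3 0 -1.7 0 0 0 1; 0.3 0 -1.8 0 0 0 1; 0.2 0 -1.8 0 0 0 1; 0 0 -1.8 0 0 0 1"

```text
time: 18.32
position: [0.6098, -0.0172, 0.1748]
tool_rot: [-0.043, 2.485, -0.015]
ft_force: [-0.0, -0.3, -3.3]
grip_width: 0.435
grip_force: 29.8
```

Emit:
jog_arm --rows "0 0 -1.8 0 0 0 1; 0 0 -1.8 0 0 0 1; 0 0 -1.8 0 0 0 1; 0 0 0 0 0 0 1"

```text
time: 18.82
position: [0.5781, -0.0172, 0.2191]
tool_rot: [-0.043, 2.481, -0.016]
ft_force: [-1.1, -0.3, -3.7]
grip_width: 0.436
grip_force: 29.8
```

```bash
python3 - <<'E'
from h import *
q,rr,s=state(); print(q,rr.as_matrix().round(3),s["joint_positions"].round(2),s["ft_force"],s["grip_width"]*87)
E
```

```text
[ 0.5780829  -0.01717335  0.21914614] [[-0.789 -0.027  0.613]
 [-0.035  0.999 -0.001]
 [-0.613 -0.022 -0.79 ]] [ 0.03 -0.27 -0.05  2.22  0.    0.53  1.58] [-1.05986446 -0.30434877 -3.66278714] 37.9258183755339
```

```bash
cat >> h.py <<'E'
def bankpose(C,yaw,z,lean=.66):
    r=Rf(yaw,lean); d=r.apply([0,0,.019]); return [C[0]+d[0],C[1]+d[1],z],r
E
python3 - <<'E'
from h import *
P=lambda az,z:bankpose([.568*np.cos(az),.568*np.sin(az)],az+.035,z)
print(Rf(.035,.66).as_matrix().round(3))
w=[(*P(-.22,.225),3),(*P(-.44,.225),3)]
e=rows(w,1)
rows([(*bankpose([.49,-.25],-1.1,.21),5),(*bankpose([.472,-.25],-1.7,.19),5)],1,start=e)
E
```

```text
[[-0.79  -0.035  0.613]
 [-0.028  0.999  0.021]
 [-0.613  0.    -0.79 ]]
-> [ 0.566 -0.126  0.225] step 37mm 4.1deg
    0.33 -3.62 -0.40 0.038 0.001 0.060 1; 0.11 -3.65 -0.27 0.038 0.001 0.060 1; -0.11 -3.66 -0.13 0.038 0.001 0.060 1
-> [ 0.525 -0.247  0.225] step 42mm 4.2deg
    0.48 -4.20 -0.37 0.045 0.000 0.058 1; 0.24 -4.23 -0.18 0.045 0.000 0.058 1; -0.01 -4.24 0.01 0.045 0.000 0.058 1
-> [ 0.495 -0.26   0.21 ] step 7mm 8.0deg
    0.52 -0.49 -0.03 0.085 -0.000 0.110 1; 0.47 -0.54 0.02 0.085 -0.000 0.110 1; 0.41 -0.59 0.07 0.085 -0.000 0.110 1; 0.34 -0.62 0.12 0.085 -0.000 0.110 1; 0.27 -0.64 0.17 0.085 -0.000 0.110 1
-> [ 0.47  -0.262  0.19 ] step 6mm 6.9deg
    0.41 -0.45 0.19 0.074 -0.000 0.095 1; 0.36 -0.47 0.23 0.074 -0.000 0.095 1; 0.32 -0.49 0.26 0.074 -0.000 0.095 1; 0.27 -0.50 0.30 0.074 -0.000 0.095 1; 0.22 -0.50 0.33 0.074 -0.000 0.095 1
```

Emit:
jog_arm --rows "0.3 -3.6 -0.4 0.038 0 0.06 1; 0.1 -3.6 -0.3 0.038 0 0.06 1; -0.1 -3.7 -0.1 0.038 0 0.06 1; 0.5 -4.2 -0.4 0.045 0 0.058 1; 0.2 -4.2 -0.2 0.045 0 0.058 1"

```text
time: 19.45
position: [0.5379, -0.2077, 0.2236]
tool_rot: [0.414, 2.454, -0.144]
ft_force: [1.4, -0.3, -4.4]
grip_width: 0.432
grip_force: 29.8
```

Emit:
jog_arm --rows "0 -4.2 0 0.045 0 0.058 1; 0.5 -0.5 0 0.085 0 0.11 1; 0.5 -0.5 0 0.085 0 0.11 1; 0.4 -0.6 0.1 0.085 0 0.11 1; 0.3 -0.6 0.1 0.085 0 0.11 1"

```text
time: 20.08
position: [0.5024, -0.2569, 0.212]
tool_rot: [1.158, 2.246, -0.396]
ft_force: [1.1, 0.5, -5.3]
grip_width: 0.434
grip_force: 29.8
```

Emit:
jog_arm --rows "0.3 -0.6 0.2 0.085 0 0.11 1; 0.4 -0.5 0.2 0.074 0 0.095 1; 0.4 -0.5 0.2 0.074 0 0.095 1; 0.3 -0.5 0.3 0.074 0 0.095 1; 0.3 -0.5 0.3 0.074 0 0.095 1"

```text
time: 20.7
position: [0.4771, -0.2603, 0.1917]
tool_rot: [1.843, 1.842, -0.629]
ft_force: [0.8, 0.6, -4.0]
grip_width: 0.434
grip_force: 29.8
```

```bash
python3 - <<'E'
from h import *
q,rr,s=state(); print(q,rr.as_matrix().round(3),s["joint_positions"].round(2),s["ft_force"],s["grip_width"]*87)
print(Rf(-1.7,.66).as_matrix().round(3))
d=cam("scene"); cv2.imwrite("pics/s3.png",cv2.resize(d["img"][60:240,100:340],(800,600)))
rows([(*bankpose([.472,-.25],-1.7,.17),3),(*bankpose([.472,-.25],-1.7,.09),4),(*bankpose([.472,-.25],-1.7,.073),3)],1)
E
```

```text
[ 0.47710944 -0.26031085  0.19174661] [[ 0.001  1.    -0.   ]
 [ 0.791 -0.001 -0.611]
 [-0.611  0.    -0.791]] [ 0.56  0.07 -0.56  1.98  0.75  1.21 -0.31] [ 0.83275241  0.58768736 -4.04205297] 37.74929447177913
[[ 0.102  0.992 -0.079]
 [ 0.783 -0.129 -0.608]
 [-0.613  0.    -0.79 ]]
-> [ 0.47  -0.262  0.17 ] step 7mm 2.4deg
    0.38 -0.24 0.58 0.026 -0.001 0.033 1; 0.37 -0.24 0.59 0.026 -0.001 0.033 1; 0.37 -0.23 0.59 0.026 -0.001 0.033 1
-> [ 0.47  -0.262  0.09 ] step 20mm 0.0deg
    1.23 0.00 1.58 0.000 -0.000 -0.000 1; 1.23 0.00 1.58 0.000 -0.000 -0.000 1; 1.23 0.00 1.58 0.000 -0.000 -0.000 1; 1.23 0.00 1.58 0.000 -0.000 -0.000 1
-> [ 0.47  -0.262  0.073] step 6mm 0.0deg
    0.35 0.00 0.45 0.000 -0.000 -0.000 1; 0.35 0.00 0.45 0.000 -0.000 -0.000 1; 0.35 0.00 0.45 0.000 -0.000 -0.000 1
```

View pics/s3.png

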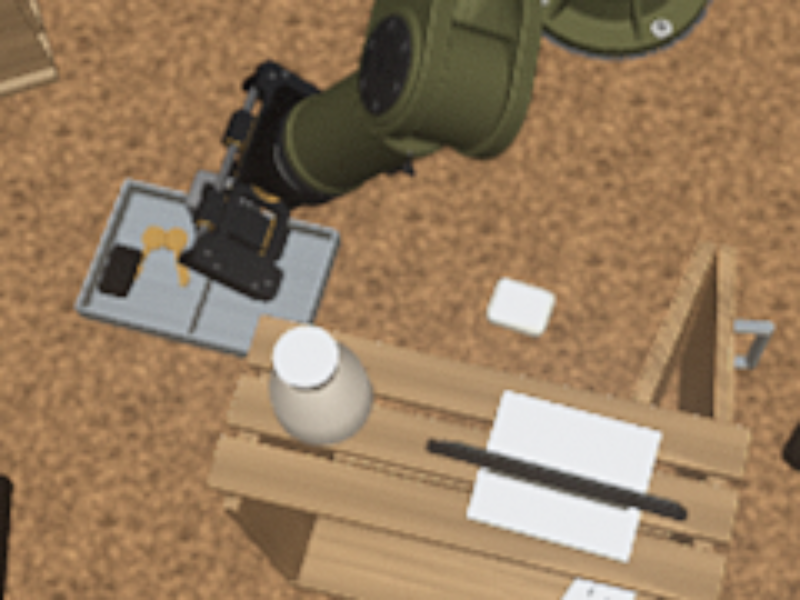

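The bank is over the empty compartment (centre about 0.477, −0.249). The door stays folded, and the earbuds, vase and tablet are undisturbed. I'm lowering it straight down.

Emit:
jog_arm --rows "1.22 0 1.58 0.017 0 -0.013 1; 1.22 0 1.58 0 0 0 1; 1.22 0 1.58 0 0 0 1; 1.22 0 1.58 0 0 0 1; 1.22 0 1.58 0 0 0 1"

```text
time: 21.38
position: [0.4753, -0.2607, 0.0916]
tool_rot: [1.838, 1.86, -0.649]
ft_force: [0.2, -0.6, -2.9]
grip_width: 0.436
grip_force: 29.8
```

Emit:
jog_arm --rows "0.6 0 0.8 0 0 0 1; 0.2 0 0.25 0 0 0 1; 0 0 0 0 0 0 1; 0 0 0 0 0 0 1"

```text
time: 21.88
position: [0.4751, -0.2609, 0.0804]
tool_rot: [1.837, 1.858, -0.652]
ft_force: [-0.7, 0.3, -4.2]
grip_width: 0.434
grip_force: 29.8
```

```bash
python3 - <<'E'
from h import *
q,rr,s=state(); print(q,rr.as_matrix().round(3),s["joint_positions"].round(2),s["ft_force"],s["grip_width"]*87)
E
```

```text
[ 0.47506957 -0.26092957  0.08044298] [[-0.016  1.    -0.015]
 [ 0.79   0.004 -0.613]
 [-0.613 -0.021 -0.79 ]] [ 0.52  0.24 -0.54  2.07  0.91  1.11 -0.53] [-0.69182341  0.3137426  -4.20654524] 37.76060047910917
```

Emit:
jog_arm --rows "0.18 0 0.24 0 0 0 1; 0.12 0 0.16 0 0 0 1; 0 0 0 0 0 0 1; 0 0 0 0 0 0 1"

```text
time: 22.38
position: [0.4744, -0.2609, 0.0747]
tool_rot: [1.838, 1.859, -0.653]
ft_force: [-0.1, 0.3, -4.1]
grip_width: 0.438
grip_force: 29.8
```

Emit:
jog_arm --rows "0.1 0 0.12 0 0 0 1; 0 0 0 0 0 0 1"

```text
time: 22.62
position: [0.4742, -0.2609, 0.073]
tool_rot: [1.838, 1.859, -0.654]
ft_force: [0.3, 0.1, -2.9]
grip_width: 0.437
grip_force: 29.8
```

Emit:
jog_arm --rows "0.06 0 0.08 0 0 0 1; 0 0 0 0 0 0 1; 0 0 0 0 0 0 1"

```text
time: 23.0
position: [0.4743, -0.261, 0.0722]
tool_rot: [1.838, 1.858, -0.653]
ft_force: [-0.3, 0.2, -2.8]
grip_width: 0.437
grip_force: 29.8
```

Emit:
jog_arm --rows "0.06 0 0.08 0 0 0 1; 0 0 0 0 0 0 1; 0 0 0 0 0 0 1"

```text
time: 23.38
position: [0.4745, -0.2612, 0.0722]
tool_rot: [1.837, 1.857, -0.654]
ft_force: [-2.6, 3.7, 6.6]
grip_width: 0.436
grip_force: 29.7
```

Contact: the wrist force went from −3 to +6.6 N. Releasing.

Emit:
jog_arm --rows "0 0 0 0 0 0 -0.5; 0 0 0 0 0 0 -0.9; 0 0 0 0 0 0 -0.9; 0 0 0 0 0 0 -0.9; 0 0 0 0 0 0 -0.9"

```text
time: 24.0
position: [0.4742, -0.2609, 0.071]
tool_rot: [1.838, 1.859, -0.653]
ft_force: [0.3, 1.5, -0.1]
grip_width: 0.907
grip_force: 0.0
```

Emit:
jog_arm --rows "0 0 0 0 0 0 -0.9; 0 0 -0.8 0 0 0 -0.9; 0 0 -1.5 0 0 0 -0.9; 0 0 -2 0 0 0 -0.9; 0 0 -2.5 0 0 0 -0.9"

```text
time: 24.62
position: [0.4756, -0.2181, 0.1263]
tool_rot: [1.837, 1.859, -0.653]
ft_force: [0.7, -0.5, 0.2]
grip_width: 0.945
grip_force: 0.0
```

Emit:
jog_arm --rows "0 0 -2.5 0 0 0 -0.9; 0 0 -2.5 0 0 0 -0.9; 0 0 -2.5 0 0 0 -0.9; 0 0 0 0 0 0 -0.9"

```text
time: 25.12
position: [0.4783, -0.1711, 0.1865]
tool_rot: [1.834, 1.858, -0.648]
ft_force: [0.3, -0.8, -0.4]
grip_width: 0.951
grip_force: 0.0
```

```bash
python3 - <<'E'
from h import *
q,rr,s=state(); print(q,s["ft_force"],s["joint_positions"].round(2))
a=cam("top")["img"][120:300,130:370];b=cam("wrist")["img"]
cv2.imwrite("pics/f.png",np.hstack([cv2.resize(a,(400,300)),cv2.resize(b,(400,300))]))
E
```

```text
[ 0.47834816 -0.171121    0.18649881] [ 0.31672568 -0.75768942 -0.41047914] [ 0.45  0.1  -0.64  1.97  0.73  1.33 -0.45]
```

View pics/f.png

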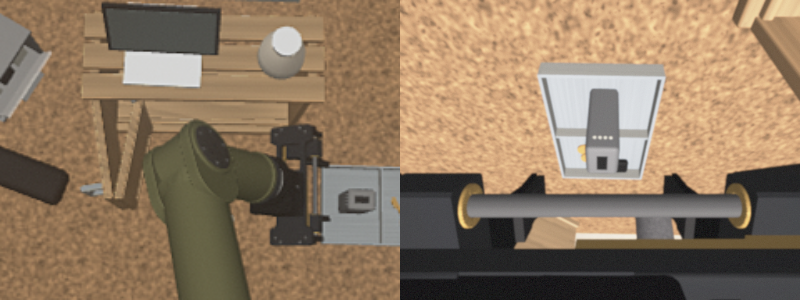

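The bank stands upright in the empty compartment (top view, at (357,201)), the door is still folded open, and the gripper is clear of everything. Handing in.

```bash
python3 -c "
from bench import ticket
print(ticket.close_job())"
```

```text
the job is handed in; nothing more can be done
None
```

The job is handed in: the bifold door is folded fully open, and the power bank stands upright and released in the tray's empty compartment, with everything else in the last camera views where it was; no verdict came back.

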